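# Put away the washed tea and sake ware

## Robot

A 6-joint arm with a two-finger parallel gripper is mounted at the origin on the work surface. World frame = base frame: x ahead of the robot, y to its left, z up, the work surface at z = 0. Lengths are in mm, angles in rad, forces in N, time in s.
With the tool pointing down it reaches from about 300 to 775 mm from the base axis. Payload 14.6 kg.
Tool frame: the origin (TCP) lies midway between the tips of the shut fingers; the grasp point (between the pads) lies 19 mm behind it (manip.grip_depth is the distance from the TCP to the grasp point, in mm); x points along the fingers, y is the direction in which the jaws open and shut, and the axes are right-handed (so a half turn about x gives the same grasp; the last joint's range is limited). The gripper opens to 94 mm and grips with 3 to 60 N. Pads are 16 mm wide; open, the fingers measure 119 mm over their backs; the gripper's body (75 mm by 177 mm) begins 78 mm behind the grasp point.
Start: joints at [1.048, 0.3, 1.521, -0, 1.321, -0.067], TCP at [242.095, 493.841, 183.946] pointing down, gripper open.
Joint ranges: [-3.03, 3.03], [-0.79, 2.21], [0.23, 2.52], [-1.04, 4.18], [0, 3.07], [-2.55, 2.55]. Speed limits (rad/s): [2.22, 2.22, 2.57, 3.14, 3.14, 3.14].

## Interface

Orientations are given as [roll, pitch, yaw] about the fixed x, y, z axes, in that order (R = Rz(yaw) Ry(pitch) Rx(roll)).
In Python, from cell import readout, cams, ticket, manip gives the robot as it stands. The module is installed in compiled form; this text tells all that it offers.
- The arm moves only by the tool apply_moves, never from a script. Its argument "plan" is one flat list of numbers, 7 for each row, row after row: the turn, a rotation vector about the tool's x, y, z in rad, then the shift along the tool's x, y, z in m, then the opening in per cent of the stroke, from 0 (shut) to 100 (fully open). In form: [wx, wy, wz, x, y, z, fingers, wx, wy, wz, x, y, z, fingers, ...]. A call has 1 to 5 rows; each row shifts and turns the commanded pose from where the row before left it, along the tool's axes as they then stand; what a row does not reach is not made up. A row lasts 1/8 s, in which the tool goes at most 62.5 mm and 10.7 degrees, less where a joint would pass 70% of its speed; a pose out of reach is approached as far as the arm can. A call with a gripper value outside its range is refused whole. The fingers move at their own pace and stop on an object; "force" is the grip in N (left out, the last holds). Time passes only in rows, so rows that do not move let the fingers close. It gives the time, the measured TCP pose, the force and the opening at its end, in the units of the state.
- readout.read_state(): the state, without advancing time (a new reading comes with each control period).
- cams.camera(name): name is "side" or "top" or "wrist"; returns a dict with "image" (420x560x3 uint8, red, green, blue), "fovy" (degrees; the focal length in pixels is half the picture's height over the tangent of half this angle, whatever the lens; pixels are square), "cx", "cy" (the principal point, pixels), "position" and "orientation" of the camera in the world; the wrist camera has in their place "T_tool_cam" (4x4, takes a point from camera to tool coordinates, whose origin is the TCP and whose axes are the tool frame's). Camera axes: x right, y down, z forward; pixel columns grow to the right and rows downward; lengths in mm; the calibration is good to about 2 mm. A picture is of the moment at which its call begins: read the wrist's pose just before it. There is no depth.
- ticket.sign_off(): hands the job in, once; it reports no verdict.
The state is a dict: "clock": time; "joints": joint angles; "qd": joint speeds; "effort": joint torques, N m; "eef_pos": TCP position; "eef_rot": TCP orientation; "wrist_force": force on the tool from outside, world axes, zero at the start; "moment": the same for the moment, N m; "finger_gap": finger opening in mm.
Only numpy, scipy, OpenCV 4.12 (cv2) and the standard library are available. Lean on these libraries where they do the work, as an engineer would, in place of code of your own. Each camera call takes 0.05 s, during which the arm holds its last target.

## Task

The washed crockery stands mixed up on the kitchen counter. Put both tall tea cups side by side in the long tray, both small sake cups side by side in the square tray, and the lidded pot in the round stand, each upright and flat on the floor inside the rim. Never tip any of it over, and leave the rice bowl and the soap bottle where they are.

Things in the scene. Friction and masses are not known exactly. Their poses are not given: they have to be found in the camera images.
- tea_cup_a: tall straight-sided tea cup without a handle, white ceramic, open at the top: 58 mm outer diameter, 74 mm high, wall 4 mm, about 0.18 kg. Stands upright on the counter. Origin at the centre of its underside, z up its axis. The two tea cups are alike and interchangeable
- tea_cup_b: tall straight-sided tea cup without a handle, white ceramic, open at the top: 58 mm outer diameter, 74 mm high, wall 4 mm, about 0.18 kg. Stands upright on the counter. Origin at the centre of its underside, z up its axis. The two tea cups are alike and interchangeable
- sake_cup_a: small straight-sided sake cup without a handle, white ceramic, open at the top: 46 mm outer diameter, 46 mm high, wall 3.5 mm, about 0.07 kg. Stands upright on the counter. Origin at the centre of its underside, z up its axis. The two sake cups are alike and interchangeable
- sake_cup_b: small straight-sided sake cup without a handle, white ceramic, open at the top: 46 mm outer diameter, 46 mm high, wall 3.5 mm, about 0.07 kg. Stands upright on the counter. Origin at the centre of its underside, z up its axis. The two sake cups are alike and interchangeable
- lidded_pot: squat white ceramic pot with its lid fixed on (one rigid piece): straight round body 60 mm in diameter up to 46 mm high, above it a low lid and a small round knob (18 mm wide), 72 mm high in all, about 0.22 kg. Stands upright on the counter. Origin at the centre of its underside, z up its axis
- long_tray: long rectangular wooden tray with a low rim, fixed to the counter: 212 mm along its own x, 98 mm along its own y, 14 mm high; rim 6 mm thick, so 200 x 86 mm inside; floor 6 mm above the counter. Holds two tea cups in a row along its x. Origin at the centre of its underside
- square_tray: square wooden tray with a low rim, fixed to the counter: 142 x 142 mm, 14 mm high; rim 6 mm thick, so 130 x 130 mm inside; floor 6 mm above the counter. Origin at the centre of its underside, x and y along its sides
- round_stand: round wooden stand like a shallow dish, fixed to the counter: 100 mm outer diameter, 14 mm high; rim 6 mm thick, so 88 mm across inside; floor 6 mm above the counter. Origin at the centre of its underside
- rice_bowl: blue-glazed ceramic rice bowl, 112 mm across, 56 mm high, beyond the trays; loose; to be left alone. Origin at the centre of its underside
- soap_bottle: green plastic washing-up bottle with a white cap, 60 mm in diameter, 170 mm high, beyond the trays; loose; to be left alone. Origin at the centre of its underside
Mind the look-alikes: they are no part of the job. Leave any green look-alike of the tea_cup_a alone. What is shaped like the sake_cup_a but yellow is not meant.

How it is judged (in metres and radians):
At the end, for the whole second after the job is handed in: Tea cups in the long tray, sake cups in the square tray, pot in the round stand: each inside the rim, underside within 3.5 mm of the floor, tilt under 0.08 rad, at rest. Rice bowl and soap bottle upright within 25 mm of their start (x of tea_cup_a in the frame of long_tray between -0.075 and 0.075 m and y of tea_cup_a in the frame of long_tray between -0.018 and 0.018 m and z of tea_cup_a in the frame of long_tray between 0.003 and 0.0095 m and angle between each of tea_cup_a, tea_cup_b, sake_cup_a, sake_cup_b, lidded_pot's own z axis and vertical below 0.08 rad and linear speed of each of tea_cup_a, tea_cup_b, sake_cup_a, sake_cup_b, lidded_pot below 0.02 m/s and angular speed of each of tea_cup_a, tea_cup_b, sake_cup_a, sake_cup_b, lidded_pot below 0.2 rad/s and x of tea_cup_b in the frame of long_tray between -0.075 and 0.075 m and y of tea_cup_b in the frame of long_tray between -0.018 and 0.018 m and z of tea_cup_b in the frame of long_tray between 0.003 and 0.0095 m and x of sake_cup_a in the frame of square_tray between -0.046 and 0.046 m and y of sake_cup_a in the frame of square_tray between -0.046 and 0.046 m and z of sake_cup_a in the frame of square_tray between 0.003 and 0.0095 m and x of sake_cup_b in the frame of square_tray between -0.046 and 0.046 m and y of sake_cup_b in the frame of square_tray between -0.046 and 0.046 m and z of sake_cup_b in the frame of square_tray between 0.003 and 0.0095 m and horizontal distance between lidded_pot and round_stand below 0.018 m and z of lidded_pot in the frame of round_stand between 0.003 and 0.0095 m and distance of each of rice_bowl, soap_bottle from where it was at the start of the episode below 0.025 m and angle between each of rice_bowl, soap_bottle's own z axis and vertical below 0.15 rad); the robot touches nothing.
It fails at once if a cup or the pot is tipped over (more than 0.7 rad) (angle between any of tea_cup_a, tea_cup_b, sake_cup_a, sake_cup_b, lidded_pot's own z axis and vertical above 0.7 rad).
It fails at once if the rice bowl or the soap bottle is shifted by more than 25 mm or tipped (distance of any of rice_bowl, soap_bottle from where it was at the start of the episode above 0.025 m or angle between any of rice_bowl, soap_bottle's own z axis and vertical above 0.3 rad).
It also fails if it takes over 128 s, if anything falls off the work surface, if the arm or the gripper's body presses on something with over 40 N, if the wrist force passes 120 N, or if a joint passes its speed limit or range.

## Working session

There is one attempt and no reset: what is moved stays moved. The work goes in short steps, Python scripts to look and compute and a tool call to move; the robot and the scene stay as the last step left them, time stands still between calls to the robot, and variables do not carry over. Pictures are saved under pics/ and viewed, and the job is handed in when it is done.

Besides the shell and the picture viewer there is one more tool, called after "Emit:" as name(argument=value, ...) on one line, values as JSON. apply_moves: Moves the arm, as the interface text tells. Its arguments: {"type":"object","properties":{"plan":{"type":"array","items":{"type":"number"}},"force":{"type":"number"}},"required":["plan"]}

```bash
mkdir -p pics
python3 - <<'E'
from cell import readout, cams, manip
import cv2, numpy as np
print(readout.read_state())
for n in ["top","side","wrist"]:
    c=cams.camera(n); cv2.imwrite(f"pics/{n}0.png",c["image"][:,:,::-1]); np.save(f"pics/{n}0.npy",c,allow_pickle=True)
    print(n,{k:v for k,v in c.items() if k!="image"})
E
```

```text
{'clock': 0.0, 'joints': array([ 1.04842030e+00,  3.00465125e-01,  1.52160971e+00, -1.64029034e-05,
        1.32067806e+00, -6.66538564e-02]), 'qd': array([-0.00083103, -0.00078797,  0.00043815, -0.00109744, -0.0003961 ,
       -0.00139763]), 'effort': array([-9.36757569e-04, -5.31808090e+01, -3.52743566e+01,  7.07876240e-02,
        2.44035391e-02, -1.32166692e-04]), 'eef_pos': array([241.94719276, 493.59681215, 183.3775076 ]), 'eef_rot': array([-1.62375755,  1.56963597, -2.07947565]), 'wrist_force': array([0.8251348 , 0.29565884, 0.10642957]), 'moment': array([ 0.00767457, -0.02891702,  0.06099824]), 'finger_gap': 93.67591499117424}
top {'fovy': 56.63988121560724, 'cx': 283.8189746670477, 'cy': 213.26482122713665, 'position': array([390.63450127, -29.65820893, 956.66715821]), 'orientation': array([-3.04495195,  0.00582126, -1.54991062])}
side {'fovy': 49.59504270745578, 'cx': 273.91749578195675, 'cy': 207.75175525006472, 'position': array([ 212.76430707, -843.84474558,  920.3825006 ]), 'orientation': array([-2.36605079,  0.01941139, -0.34505802])}
wrist {'fovy': 71.49302253121897, 'cx': 277.2550434424522, 'cy': 208.13264824372118, 'T_tool_cam': array([[ 6.12190288e-04, -2.40674328e-01,  9.70605735e-01,
        -2.00479770e+02],
       [ 9.99999293e-01, -8.41752289e-04, -8.39453129e-04,
         5.93487590e-01],
       [ 1.01904442e-03,  9.70605563e-01,  2.40673642e-01,
        -6.91861145e+01],
       [ 0.00000000e+00,  0.00000000e+00,  0.00000000e+00,
         1.00000000e+00]])}
```

View pics/top0.png

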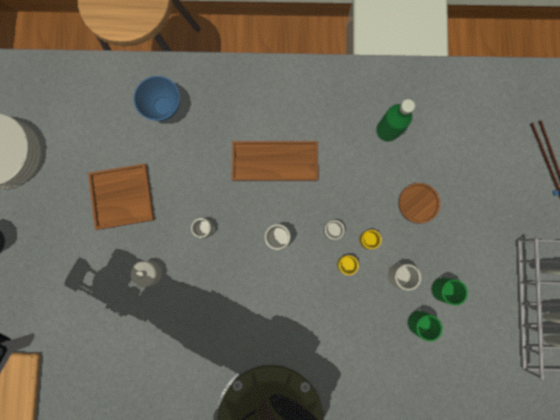

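View pics/side0.png

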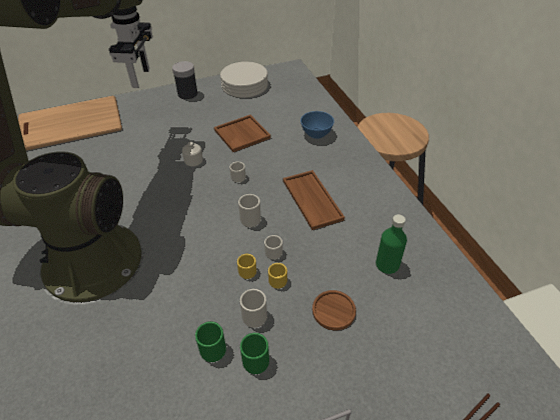

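View pics/wrist0.png

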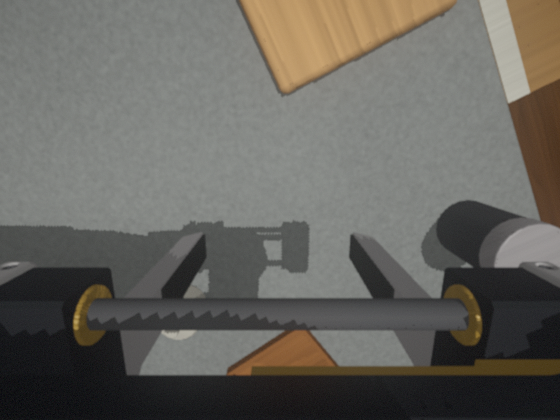

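```bash
cat > h.py <<'E'
import numpy as np, cv2
from scipy.spatial.transform import Rotation as Ro
def Rm(r): return Ro.from_euler('xyz',r).as_matrix()
def load(n): return np.load(f"pics/{n}.npy",allow_pickle=True).item()
def K(c):
    f=210/np.tan(np.radians(c["fovy"])/2); return f
def campose(c,st=None):
    if "position" in c: return Rm(c["orientation"]),np.array(c["position"])
    T=c["T_tool_cam"]; R=Rm(st["eef_rot"]); return R@T[:3,:3], R@T[:3,3]+st["eef_pos"]
def proj(c,P,st=None):
    R,t=campose(c,st); q=(np.atleast_2d(P)-t)@R; f=K(c)
    return np.c_[f*q[:,0]/q[:,2]+c["cx"], f*q[:,1]/q[:,2]+c["cy"]]
def back(c,uv,z,st=None):
    R,t=campose(c,st); uv=np.atleast_2d(uv); f=K(c)
    d=np.c_[(uv[:,0]-c["cx"])/f,(uv[:,1]-c["cy"])/f,np.ones(len(uv))]@R.T
    return t+d*((z-t[2])/d[:,2])[:,None]
def ring(x,y,z,r,n=48):
    a=np.linspace(0,2*np.pi,n,endpoint=False); return np.c_[x+r*np.cos(a),y+r*np.sin(a),np.full(n,z)]
E
python3 - <<'E'
from h import *
t=load("top0"); s=load("side0")
# name: top pix (rim centre), height, r, side pix of rim centre
for n,uv,h,suv in [("teaB",(278,234),74,(250,200)),("teaA",(407,274),74,(254,298)),("sake1",(201,227),46,(238,166)),("sake2",(335,229),46,(274,241)),
  ("pot knob",(141,270),72,(193,147)),("y1",(371,238),46,(278,269)),("y2",(348,264),46,(247,259)),("g1",(456,290),74,(254,343)),("g2",(431,326),74,(210,330)),
  ("bowl",(157,95),56,(317,118)),("capbottle",(407,105),170,(399,219)),("round",(419,203),14,(334,308)),
  ("sqc",(121,197),10,(242,133)),("longc",(276,161),10,(313,199))]:
    print(n,back(t,uv,h)[0][:2].round(1),back(s,suv,h)[0][:2].round(1))
print("long corners",back(t,[(232,142),(318,141),(318,181),(233,181)],14).round(1)[:,:2])
print("sq corners",back(t,[(90,173),(146,165),(154,220),(97,229)],14).round(1)[:,:2])
print("round",back(t,[(399,203),(440,203),(419,183),(419,223)],14).round(1)[:,:2])
E
```

```text
teaB [428.7 -10.5] [428.4  -7.4]
teaA [ 345.2 -301.2] [ 343.9 -301.6]
sake1 [442.5 170.8] [445.9 170.1]
sake2 [ 444.3 -142.9] [ 447.4 -141.4]
pot knob [341.3 296.4] [336.9 274.1]
y1 [ 425.  -226.9] [ 426.9 -226.7]
y2 [ 363.8 -173.6] [ 366.7 -172. ]
g1 [ 312.2 -409.8] [ 310.9 -403.1]
g2 [ 232.6 -353. ] [ 234.5 -343.6]
bowl [756.4 287.3] [756.3 298.5]
capbottle [ 698.2 -275. ] [ 698.1 -279.5]
round [ 513.6 -350.4] [ 516.7 -353. ]
sqc [514.3 378.5] [516.8 370.7]
longc [ 6.117e+02 -2.000e-01] [614.2  -4.5]
long corners [[ 656.5  109.7]
 [ 663.2 -103. ]
 [ 563.  -104.3]
 [ 558.8  104. ]]
sq corners [[571.8 457. ]
 [594.5 319.9]
 [459.  292.9]
 [434.3 430.4]]
round [[ 512.7 -301.9]
 [ 514.7 -401.3]
 [ 562.9 -351. ]
 [ 464.9 -349.8]]
```

Run:
```python
from h import *
t=load("top0")["image"][140:310,60:240,::-1]; s=load("side0")["image"][90:220,140:300,::-1]
a=cv2.resize(t,(400,378),interpolation=cv2.INTER_CUBIC); b=cv2.resize(s,(400,325),interpolation=cv2.INTER_CUBIC)
o=np.zeros((378,800,3),np.uint8);o[:,:400]=a;o[:325,400:]=b
cv2.imwrite("pics/crop.png",o)
```

```text
(no output)
```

View pics/crop.png

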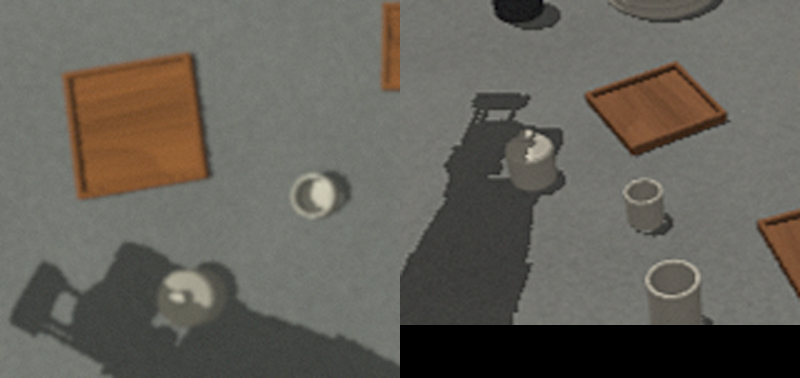

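Run:
```python
from h import *
from scipy.optimize import least_squares
t=load("top0"); s=load("side0")
def pd(c,P,k):
    uv=proj(c,P); f=K(c); d=(uv-[c["cx"],c["cy"]])/f; r2=(d**2).sum(1,keepdims=True)
    return d*(1+k*r2)*f+[c["cx"],c["cy"]]
pts=[("teaB",(278,234),74,(250,200)),("teaA",(407,274),74,(254,298)),("sake1",(201,227),46,(238,166)),("sake2",(335,229),46,(274,241)),
  ("pot knob",(141,273),72,(192,144)),("y1",(371,238),46,(278,269)),("y2",(348,264),46,(247,259)),("g1",(456,290),74,(254,343)),("g2",(431,326),74,(210,330)),
  ("bowl",(157,95),56,(317,118)),("cap",(407,105),170,(399,219)),("round",(419,203),14,(334,308))]
lt=[(232,142),(318,141),(318,181),(233,181)]; qt=[(88.8,173.8),(145.5,164.3),(154.5,220.1),(96,228.7)]; qs=[(250.4,115.6),(270.8,137.6),(234,151.2),(214,128.8)]
qs=[qs[0],qs[1],qs[2],qs[3]]
ls=[(306,172),(343,219),(320,228),(283,180)] 
def corners(x,y,a,L,W):
    c=np.array([[W,L],[W,-L],[-W,-L],[-W,L]])/2.; R=np.array([[np.cos(a),-np.sin(a)],[np.sin(a),np.cos(a)]])
    return np.c_[c@R.T+[x,y],np.full(4,14.)]
def res(p,ret=False):
    kt,ks=p[:2]; r=[]
    for i,(n,u,h,v) in enumerate(pts):
        P=[*p[2+2*i:4+2*i],h]; r+=[pd(t,P,kt)[0]-u, pd(s,P,ks)[0]-v]
    q=p[2+2*len(pts):]
    C=corners(*q[:3],212,98); r+=list(pd(t,C,kt)-lt)+list(pd(s,C,ks)-ls)
    C=corners(*q[3:6],142,142); r+=list(pd(t,C,kt)-qt)+list(pd(s,C,ks)-qs)
    return np.array(r).ravel()
p0=[0,0]
for n,u,h,v in pts: p0+=list(back(t,u,h)[0][:2])
p0+=[612,0,0,514,378,0.15]
o=least_squares(res,p0,loss="soft_l1"); p=o.x
print(p[:2].round(4))
for i,q in enumerate(pts): print(q[0],p[2+2*i:4+2*i].round(1),res(p).reshape(-1,2)[2*i:2*i+2].round(1).tolist())
print(p[-6:].round(3)); print(res(p).reshape(-1,2)[24:].round(1).tolist())
```

```text
[ 0.0164 -0.1301]
teaB [428.4  -9.7] [[-0.4, 0.1], [0.3, 0.6]]
teaA [ 344.4 -301.4] [[0.4, 0.5], [0.3, -0.6]]
sake1 [443.7 170.6] [[0.1, -0.5], [-0.7, 0.2]]
sake2 [ 445.7 -142.5] [[-0.1, -0.6], [-0.5, 0.5]]
pot knob [335.4 294.8] [[0.2, -0.2], [-0.4, -0.4]]
y1 [ 425.9 -226.9] [[0.1, -0.3], [-0.4, 0.0]]
y2 [ 365.1 -173.2] [[-0.2, -0.5], [-0.4, 0.4]]
g1 [ 311.  -407.4] [[-0.4, 0.8], [0.9, 0.2]]
g2 [ 232.7 -349.2] [[-1.2, 0.3], [0.6, 1.0]]
bowl [754.9 287.7] [[-0.6, 0.2], [0.7, 2.4]]
cap [ 698.9 -277.1] [[1.4, -0.6], [-1.5, -0.9]]
round [ 515.2 -353. ] [[1.3, -0.7], [-1.1, -0.7]]
[6.10181e+02 1.82000e-01 3.30000e-02 5.15830e+02 3.74033e+02 1.92000e-01]
[[0.7, 0.3], [0.5, 0.2], [1.3, -0.7], [-0.2, 0.4], [5.0, -1.5], [0.7, -1.6], [-8.8, -0.3], [-1.9, -1.2], [0.2, -1.0], [1.1, -1.2], [0.2, -0.4], [0.3, 1.1], [-0.5, -0.2], [-0.4, -1.9], [-1.7, -1.2], [-0.6, -0.6]]
```

```bash
cat > s.py <<'E'
from h import *
from cell import readout
st=readout.read_state(); R=Rm(st["eef_rot"]); print(st["clock"],st["eef_pos"].round(1),"gap",st["finger_gap"].round(1),"F",st["wrist_force"].round(1),"j",st["joints"].round(2)); print(R.T.round(3))
E
python3 s.py
```

```text
Traceback (most recent call last):
  File "s.py", line 3, in <module>
    st=readout.read_state(); R=Rm(st["eef_rot"]); print(st["clock"],st["eef_pos"].round(1),"gap",st["finger_gap"].round(1),"F",st["wrist_force"].round(1),"j",st["joints"].round(2)); print(R.T.round(3))
                                                                                                 ^^^^^^^^^^^^^^^^^^^^^^
AttributeError: 'float' object has no attribute 'round'
```

```bash
sed -i 's/st\["finger_gap"\].round(1)/round(st["finger_gap"],1)/' s.py; python3 s.py
```

```text
0.15 [242.  493.6 183.5] gap 93.9 F [ 0.3 -0.3  0.5] j [ 1.05  0.3   1.52  0.    1.32 -0.07]
[[-0.    -0.001 -1.   ]
 [ 0.44   0.898 -0.001]
 [ 0.898 -0.44  -0.   ]]
```

Emit:
apply_moves(plan=[0.1858,0,0,0,0,0,100,0.1858,0,0,0,0,0,100,0.1858,0,0,0,0,0,100,0.1858,0,0,0,0,0,100,0.1858,0,0,0,0,0,100], force=20)

```text
clock: 0.78
eef_pos: [242.0, 493.7, 183.7]
eef_rot: [-0.711, 1.57, -2.102]
wrist_force: [-0.1, -0.2, 0.5]
finger_gap: 94.1
```

Emit:
apply_moves(plan=[0.186,0,0,0,0,0,100,0,0,0,0,0.025,0.05,100,0,0,0,0,0.025,0.05,100,0,0,0,0,0.025,0.05,100,0,0,0,0,0.018,0.048,100])

```text
clock: 1.4
eef_pos: [335.6, 294.1, 183.8]
eef_rot: [-0.192, 1.571, -1.763]
wrist_force: [0.2, -0.1, -0.5]
finger_gap: 94.1
```

```bash
python3 s.py
cat > w.py <<'E'
import sys
from h import *
from cell import readout,cams
st=readout.read_state(); n=sys.argv[1]; cam=sys.argv[2] if len(sys.argv)>2 else "wrist"
c=cams.camera(cam); c["st"]=st; np.save(f"pics/{n}.npy",c,allow_pickle=True); cv2.imwrite(f"pics/{n}.png",c["image"][:,:,::-1])
E
python3 w.py w1
```

```text
1.4 [335.6 294.1 183.8] gap 94.1 F [ 0.2 -0.1 -0.5] j [ 0.64  0.07  1.8  -0.    1.28  0.64]
[[-0. -0. -1.]
 [ 1. -0. -0.]
 [-0. -1.  0.]]
```

View pics/w1.png

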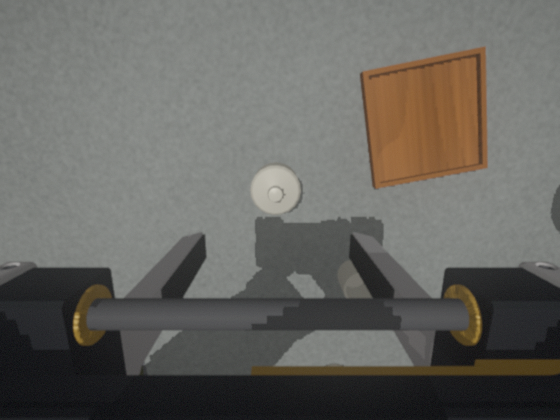

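Run:
```python
from h import *
c=load("w1"); st=c["st"]
print(back(c,(275,194),72,st), back(c,(276,190),46,st))
print(proj(c,[[335,295,72],st["eef_pos"]],st), campose(c,st))
print(back(c,[(361,71),(484,48),(487,166),(375,188)],14,st).round(1))
```

```text
[[333.55540054 302.24462067  72.        ]] [[334.50218512 301.87693708  46.        ]]
[[276.33833547 200.48910491]
 [276.49563168 235.09397914]] (array([[ 9.99998394e-01, -8.72204153e-04, -1.56533106e-03],
       [-1.22497863e-03, -9.70296151e-01, -2.41917089e-01],
       [-1.30783362e-03,  2.41918618e-01, -9.70295662e-01]]), array([336.4981127 , 364.2328507 , 384.32013815]))
[[434.1 437.2  14. ]
 [573.8 461.4  14. ]
 [600.6 326.4  14. ]
 [461.6 298.5  14. ]]
```

Emit:
apply_moves(plan=[0,0,0,0.03,-0.002,-0.008,100,0,0,0,0.05,0,0,100,0,0,0,0.05,0,0,100,0,0,0,0.036,0,0,100,0,0,0,0,0,0,50])

```text
clock: 2.08
eef_pos: [331.8, 302.9, 16.2]
eef_rot: [-0.912, 1.566, -2.483]
wrist_force: [0.4, 0.3, 0.8]
finger_gap: 87.4
```

Emit:
apply_moves(plan=[0,0,0,0,0,0,40,0,0,0,0,0,0,40,0,0,0,0,0,0,40,0,0,0,0,0,0,40], force=20)

```text
clock: 2.58
eef_pos: [333.5, 304.2, 19.0]
eef_rot: [2.274, 1.569, 0.704]
wrist_force: [-2.5, -0.4, 8.8]
finger_gap: 58.2
```

```bash
python3 s.py;python3 w.py w2; python3 w.py sd2 side
python3 - <<'E'
from h import *
a=cv2.imread("pics/sd2.png")[80:230,120:320]; a=cv2.resize(a,None,fx=2,fy=2); b=cv2.imread("pics/w2.png")[:,:400]
o=np.zeros((420,800,3),np.uint8);o[:300,400:]=a;o[:,:400]=b;cv2.imwrite("pics/c2.png",o)
E
```

```text
2.575 [333.5 304.2  19. ] gap 58.2 F [-2.5 -0.4  8.8] j [0.66 0.31 1.95 0.   0.89 0.66]
[[ 0.001  0.001 -1.   ]
 [ 1.     0.     0.001]
 [ 0.    -1.    -0.001]]
```

View pics/c2.png

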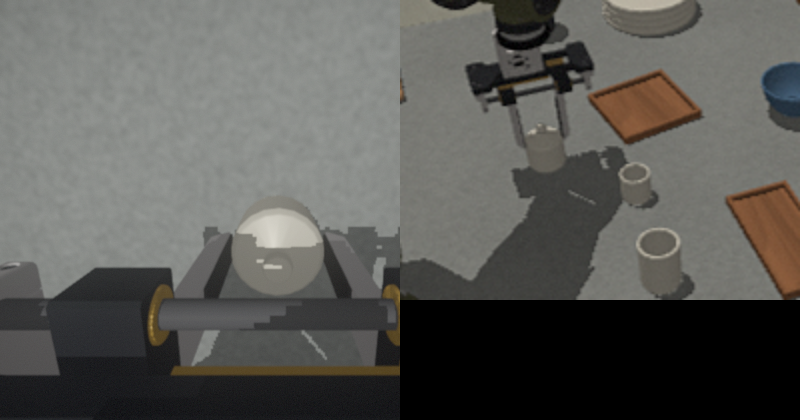

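Emit:
apply_moves(plan=[0,0,0,-0.02,0,0,40,0,0,0,-0.05,0,0,40,0,0,0,-0.06,0,0.01,40,0,0,0,0,0.01,0.05,40,0,0,0,0,0.014,0.05,40])

```text
clock: 3.3
eef_pos: [357.1, 192.8, 148.7]
eef_rot: [1.919, 1.569, 0.35]
wrist_force: [1.1, 0.5, -3.2]
finger_gap: 58.7
```

Emit:
apply_moves(plan=[0,0,0,0,0.014,0.05,40,0,0,0,0,0.014,0.05,40,0,0,0,0,0.014,0.05,40,0,0,0,0,0.014,0.05,40,0,0,0,0,0.014,0.05,40])

```text
clock: 3.92
eef_pos: [427.2, -57.9, 148.3]
eef_rot: [1.422, 1.57, -0.149]
wrist_force: [0.3, 0.9, -1.9]
finger_gap: 58.3
```

Emit:
apply_moves(plan=[0,0,0,0,0.014,0.05,40,0,0,0,0,0.014,0.05,40,0,0,0,0,0.014,0.05,40,0,0,0,0,0.014,0.04,40,0,0,0,0,0.014,0.02,40])

```text
clock: 4.55
eef_pos: [497.0, -268.1, 147.8]
eef_rot: [-1.877, 1.57, 2.834]
wrist_force: [-0.7, -0.1, -3.2]
finger_gap: 58.6
```

```bash
python3 s.py;python3 w.py w3
```

```text
4.55 [ 497.  -268.1  147.8] gap 58.6 F [-0.7 -0.1 -3.2] j [-0.56  0.36  1.52 -0.    1.26 -0.56]
[[-0.     0.    -1.   ]
 [ 1.    -0.002 -0.   ]
 [-0.002 -1.    -0.   ]]
```

View pics/w3.png

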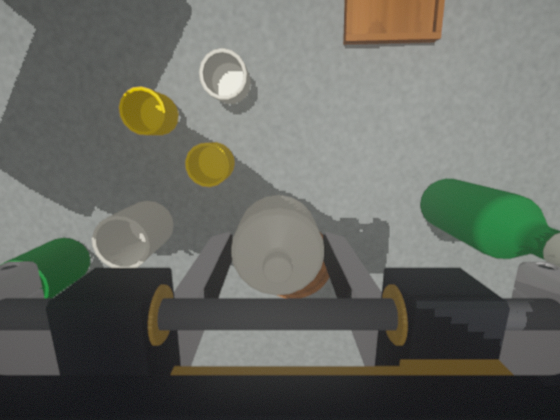

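Run:
```python
from h import *
c=load("w3"); st=c["st"]
for n,uv,h in [("sake2",(223,74),46),("y1",(210,163),46),("teaA",(121,238),74),("longR",(345,43),14),("longR",(439,40),14)]:
    print(n,back(c,uv,h,st)[0].round(1))
im=c["image"].copy()
for ctr,col in [((513.6,-350.4),(255,0,0)),((515,-353),(0,255,255)),((515,-360),(255,0,255))]:
    for z in (14,):
        cv2.polylines(im,[proj(c,ring(*ctr,z,50),st).round().astype(int)],True,col,1)
cv2.imwrite("pics/w3o.png",cv2.resize(im[200:360,180:400,::-1],None,fx=3.5,fy=3.5,interpolation=cv2.INTER_NEAREST))
```

```text
sake2 [ 445.7 -140.7   46. ]
y1 [ 428.3 -225.3   46. ]
teaA [ 341.8 -296.6   74. ]
longR [ 567.9 -105.4   14. ]
longR [ 664.7 -102.9   14. ]
```

View pics/w3o.png

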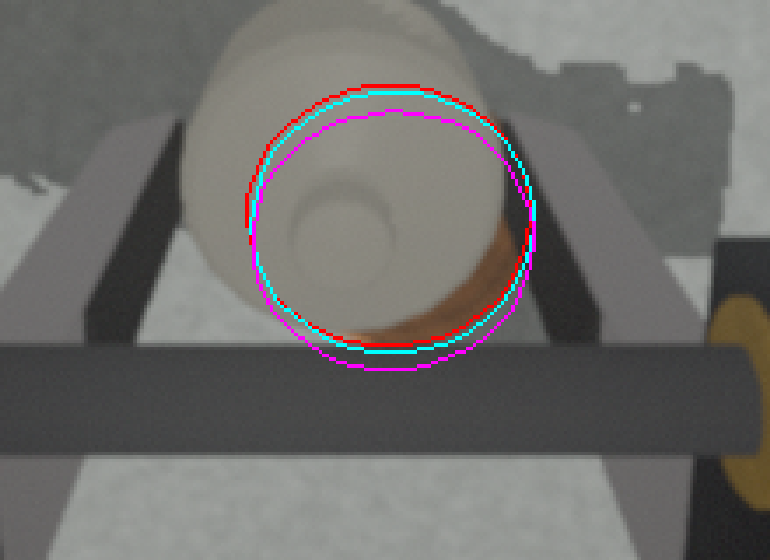

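Emit:
apply_moves(plan=[0,0,0,0,0.008,0.045,40,0,0,0,0,0.0085,0.036,40,0,0,0,0.05,0,0,40,0,0,0,0.05,0,0,40,0,0,0,0.015,0,0,40])

```text
clock: 5.22
eef_pos: [512.2, -345.9, 30.2]
eef_rot: [-2.224, 1.566, 2.489]
wrist_force: [-0.0, -0.6, -2.5]
finger_gap: 58.7
```

Emit:
apply_moves(plan=[0,0,0,0.005,0,0,40,0,0,0,0.002,0,0,40,0,0,0,0.001,0,0,40,0,0,0,0,0,0,40])

```text
clock: 5.72
eef_pos: [513.9, -347.4, 25.8]
eef_rot: [0.911, 1.57, -0.66]
wrist_force: [-0.3, 0.3, -1.9]
finger_gap: 58.6
```

Emit:
apply_moves(plan=[0,0,0,0.001,0,0,40,0,0,0,0,0,0,40,0,0,0,0.001,0,0,40,0,0,0,0,0,0,40])

```text
clock: 6.22
eef_pos: [514.0, -347.0, 25.0]
eef_rot: [1.35, 1.57, -0.221]
wrist_force: [-5.2, 7.4, 15.6]
finger_gap: 58.0
```

Emit:
apply_moves(plan=[0,0,0,-0.001,0,0,60,0,0,0,0,0,0,80,0,0,0,0,0,0,100,0,0,0,0,0,0,100,0,0,0,-0.02,0,0,100])

```text
clock: 6.85
eef_pos: [512.9, -346.7, 43.4]
eef_rot: [-2.212, 1.568, 2.5]
wrist_force: [-0.9, -0.7, 0.4]
finger_gap: 93.0
```

Emit:
apply_moves(plan=[0,0,0,-0.05,0,0,100,0,0,0,-0.05,0,0,100,0,0,0,-0.03,0,0,100,0,0,0,0,0,-0.05,100,0,0,0,0,0,-0.03,100])

```text
clock: 7.48
eef_pos: [513.6, -265.8, 175.8]
eef_rot: [1.091, 1.569, -0.48]
wrist_force: [-0.3, -0.4, 0.6]
finger_gap: 94.0
```

```bash
python3 s.py;python3 w.py w4; python3 w.py t4 top;python3 w.py sd4 side
python3 - <<'E'
from h import *
a=cv2.resize(cv2.imread("pics/sd4.png")[180:400,220:420],(400,440)); b=cv2.imread("pics/t4.png")[140:340,340:500];b=cv2.resize(b,(400,500))
o=np.zeros((500,800,3),np.uint8);o[:440,400:]=a;o[:,:400]=b;cv2.imwrite("pics/c4.png",o)
E
```

```text
7.475 [ 513.6 -265.8  175.8] gap 94.0 F [-0.3 -0.4  0.6] j [-0.54  0.37  1.45  0.    1.32 -0.54]
[[ 0.002 -0.001 -1.   ]
 [ 1.     0.     0.002]
 [ 0.    -1.     0.001]]
```

View pics/c4.png

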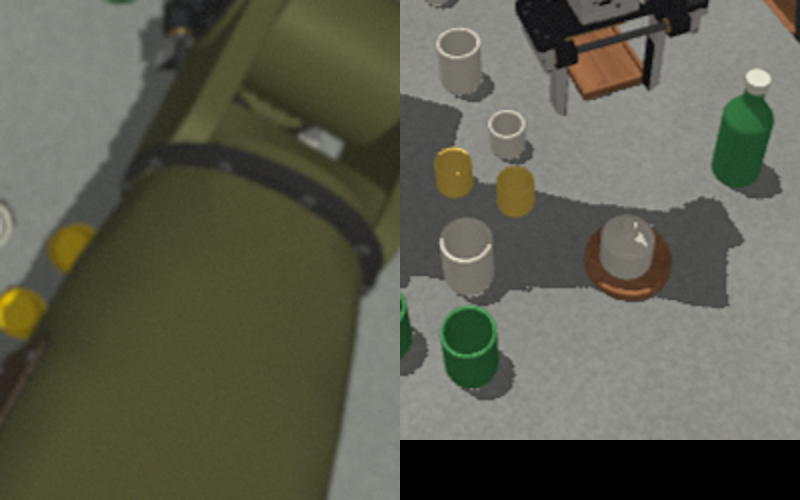

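View pics/w4.png

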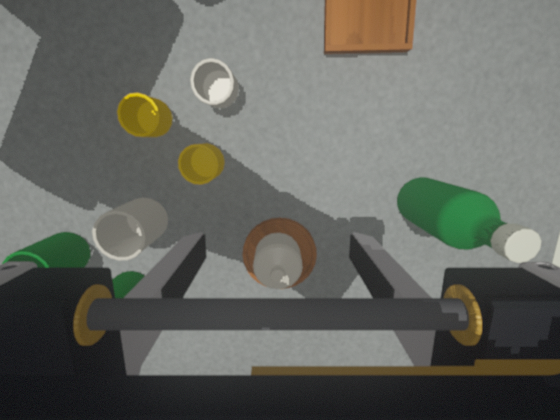

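Emit:
apply_moves(plan=[0,0,0,0,-0.05,0.01,100,0,0,0,0,-0.05,0.01,100,0,0,0,0,-0.05,0.01,100,0,0,0,0,-0.02,0.003,100,0,0,0,0.03,0,0,100])

```text
clock: 8.25
eef_pos: [343.7, -302.1, 145.9]
eef_rot: [0.764, 1.566, -0.809]
wrist_force: [-0.6, 0.2, -0.3]
finger_gap: 94.0
```

Emit:
apply_moves(plan=[0,0,0,0.05,0,0,100,0,0,0,0.05,0,0,100,0,0,0,0.014,0,0,100,0,0,0,0,0,0,40,0,0,0,0,0,0,40])

```text
clock: 8.88
eef_pos: [344.5, -301.1, 31.7]
eef_rot: [0.766, 1.568, -0.805]
wrist_force: [0.7, 0.4, -0.1]
finger_gap: 76.9
```

Emit:
apply_moves(plan=[0,0,0,0,0,0,40,0,0,0,0,0,0,40,0,0,0,0,0,0,40])

```text
clock: 9.25
eef_pos: [343.7, -300.6, 30.7]
eef_rot: [0.444, 1.57, -1.126]
wrist_force: [-4.2, 1.1, 8.2]
finger_gap: 58.4
```

```bash
python3 s.py;python3 w.py w5
```

```text
9.25 [ 343.7 -300.6   30.7] gap 58.4 F [-4.2  1.1  8.2] j [-0.8   0.3   1.93 -0.    0.92 -0.8 ]
[[ 0.    -0.001 -1.   ]
 [ 1.     0.     0.   ]
 [ 0.    -1.     0.001]]
```

View pics/w5.png

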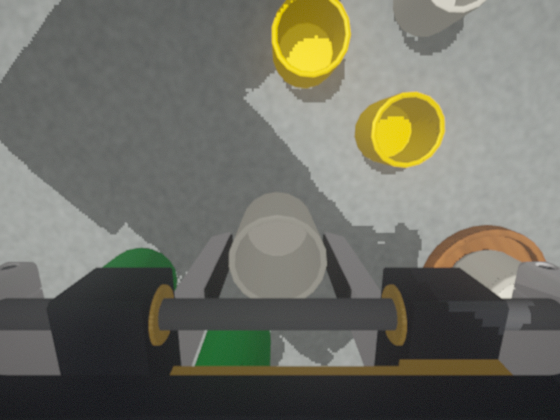

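Emit:
apply_moves(plan=[0,0,0,-0.02,0,0,40,0,0,0,-0.05,0,0,40,0,0,0,-0.05,0.01,-0.01,40,0,0,0,0,0.04,-0.036,40,0,0,0,0,0.04,-0.04,40])

```text
clock: 9.93
eef_pos: [434.6, -213.3, 150.7]
eef_rot: [1.128, 1.569, -0.444]
wrist_force: [1.1, -0.3, -3.5]
finger_gap: 58.2
```

Emit:
apply_moves(plan=[0,0,0,0,0.04,-0.04,40,0,0,0,0,0.04,-0.04,40,0,0,0,0,0.04,-0.04,40,0,0,0,0,0.04,-0.03,40,0,0,0,0,0.02,-0.02,40])

```text
clock: 10.55
eef_pos: [614.8, -42.3, 149.5]
eef_rot: [-2.182, 1.57, 2.532]
wrist_force: [-0.3, -0.4, -1.7]
finger_gap: 58.5
```

```bash
python3 s.py;python3 w.py w6
```

```text
10.55 [614.8 -42.3 149.5] gap 58.5 F [-0.3 -0.4 -1.7] j [-0.13  0.48  1.36  0.    1.31 -0.13]
[[-0.     0.    -1.   ]
 [ 1.     0.001 -0.   ]
 [ 0.001 -1.    -0.   ]]
```

View pics/w6.png

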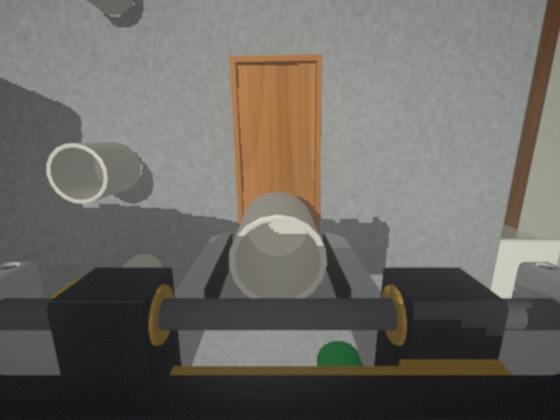

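Run:
```python
from h import *
c=load("w6"); st=c["st"]
print(back(c,[(231,58),(321,56),(237,200),(320,200)],14,st).round(1)); print(back(c,(79,173),74,st).round(1))
```

```text
[[566.3 106.9  14. ]
 [661.  108.8  14. ]
 [567.6 -46.   14. ]
 [665.4 -45.9  14. ]]
[[427.3  -6.8  74. ]]
```

Emit:
apply_moves(plan=[0,0,0,0.05,0,0.002,40,0,0,0,0.045,0,0,40,0,0,0,0.012,0,0,40,0,0,0,0.005,0,0,40,0,0,0,0.002,0,0,40])

```text
clock: 11.22
eef_pos: [614.4, -46.3, 37.4]
eef_rot: [1.456, 1.569, -0.115]
wrist_force: [0.3, 1.0, -1.6]
finger_gap: 58.6
```

Emit:
apply_moves(plan=[0,0,0,0.0005,0,0,40,0,0,0,0,0,0,40,0,0,0,0,0,0,40])

```text
clock: 11.6
eef_pos: [614.2, -46.3, 36.8]
eef_rot: [1.423, 1.569, -0.148]
wrist_force: [-2.4, -0.2, 7.2]
finger_gap: 58.1
```

Emit:
apply_moves(plan=[0,0,0,0,0,0,80,0,0,0,0,0,0,100,0,0,0,0,0,0,100,0,0,0,-0.02,0,0,100,0,0,0,-0.05,0,0,100])

```text
clock: 12.22
eef_pos: [612.6, -46.0, 105.6]
eef_rot: [-1.702, 1.567, 3.01]
wrist_force: [-0.2, 0.9, 0.4]
finger_gap: 94.1
```

Emit:
apply_moves(plan=[0,0,0,-0.05,0,0,100,0,0,0,0,-0.05,-0.01,100,0,0,0,0,-0.05,-0.01,100,0,0,0,0,-0.05,-0.01,100,0,0,0,0,-0.036,-0.008,100])

```text
clock: 12.85
eef_pos: [426.1, -7.9, 156.8]
eef_rot: [1.483, 1.569, -0.088]
wrist_force: [-0.8, 0.2, 0.0]
finger_gap: 93.9
```

```bash
python3 s.py;python3 w.py w7;python3 w.py sd7 side
```

```text
12.85 [426.1  -7.9 156.8] gap 93.9 F [-0.8  0.2  0. ] j [-0.1   0.05  1.88  0.    1.21 -0.1 ]
[[ 0.002 -0.    -1.   ]
 [ 1.     0.     0.002]
 [ 0.    -1.     0.   ]]
```

View pics/w7.png

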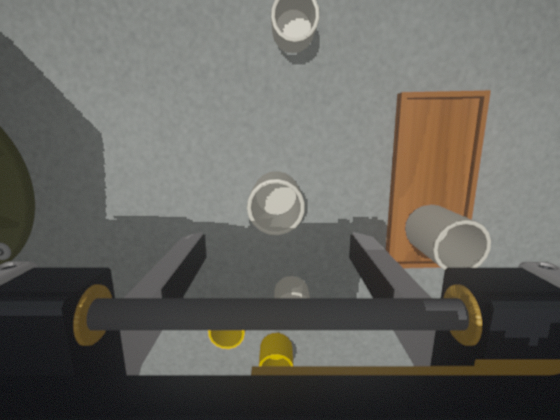

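View pics/sd7.png

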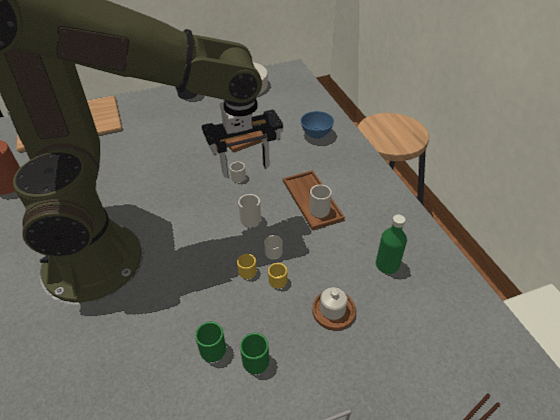

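Run:
```python
from h import *
c=load("w7"); st=c["st"]
print(back(c,[(276,206)],74,st).round(1), back(c,[(295,18)],46,st).round(1), back(c,[(463,244)],80,st).round(1))
print(back(c,[(400,93),(489,91),(388,265)],14,st).round(1))
```

```text
[[425.4  -6.2  74. ]] [[443.6 170.   46. ]] [[614.4 -44.4  80. ]]
[[562.3 107.5  14. ]
 [660.3 109.5  14. ]
 [567.8 -98.2  14. ]]
```

Emit:
apply_moves(plan=[0,0,0,0.05,0,-0.001,100,0,0,0,0.05,0,0,100,0,0,0,0.025,0,0,100,0,0,0,0,0,0,40,0,0,0,0,0,0,40])

```text
clock: 13.58
eef_pos: [428.8, -7.3, 31.9]
eef_rot: [1.468, 1.569, -0.102]
wrist_force: [1.4, -0.0, 0.4]
finger_gap: 77.4
```

Emit:
apply_moves(plan=[0,0,0,0,0,0,40,0,0,0,0,0,0,40,0,0,0,0,0,0,40,0,0,0,0,0,0,40])

```text
clock: 14.08
eef_pos: [427.8, -7.2, 31.2]
eef_rot: [1.457, 1.57, -0.114]
wrist_force: [-4.5, 0.7, 7.9]
finger_gap: 58.1
```

Emit:
apply_moves(plan=[0,0,0,-0.02,0,0,40,0,0,0,-0.05,0,0,40,0,0,0,-0.05,0,-0.01,40,0,0,0,0,0.03,-0.023,40,0,0,0,0,0.05,-0.02,40])

```text
clock: 14.7
eef_pos: [508.6, 46.6, 151.9]
eef_rot: [1.577, 1.568, 0.006]
wrist_force: [0.4, -0.3, -1.7]
finger_gap: 57.9
```

Emit:
apply_moves(plan=[0,0,0,0,0.05,0,40,0,0,0,0,0.04,0,40,0,0,0,0,0.014,0,40,0,0,0,0,0,0,40])

```text
clock: 15.2
eef_pos: [611.8, 45.8, 149.8]
eef_rot: [-1.573, 1.57, 3.139]
wrist_force: [-0.7, 0.4, -2.0]
finger_gap: 57.8
```

```bash
python3 s.py;python3 w.py w8
```

```text
15.2 [611.8  45.8 149.8] gap 57.8 F [-0.7  0.4 -2. ] j [0.02 0.47 1.37 0.   1.3  0.02]
[[-0.001  0.    -1.   ]
 [ 1.    -0.    -0.001]
 [-0.    -1.    -0.   ]]
```

View pics/w8.png

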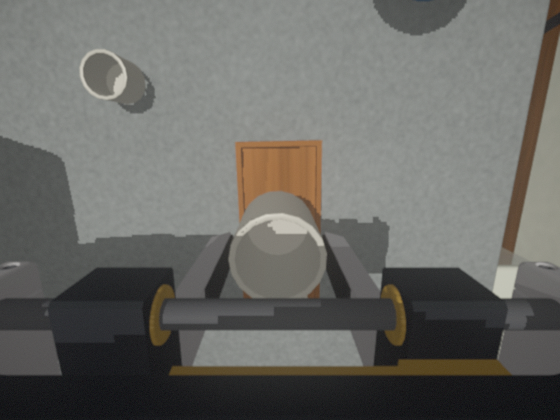

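Aligned with the tray. I lower the cup as I did the first one.

Emit:
apply_moves(plan=[0,0,0,0.05,0,0,40,0,0,0,0.045,0,0,40,0,0,0,0.012,0,0,40,0,0,0,0.005,0,0,40,0,0,0,0.002,0,0,40])

```text
clock: 15.88
eef_pos: [612.4, 45.9, 38.1]
eef_rot: [1.585, 1.568, 0.014]
wrist_force: [-0.6, 0.2, -0.8]
finger_gap: 57.8
```

Emit:
apply_moves(plan=[0,0,0,0.0005,0,0,40,0,0,0,0,0,0,40,0,0,0,0,0,0,40])

```text
clock: 16.25
eef_pos: [612.2, 45.9, 37.2]
eef_rot: [1.594, 1.569, 0.023]
wrist_force: [-2.5, 0.5, 7.0]
finger_gap: 57.9
```

Emit:
apply_moves(plan=[0,0,0,0,0,0,80,0,0,0,0,0,0,100,0,0,0,0,0,0,100,0,0,0,-0.02,0,0,100,0,0,0,-0.05,0,0,100])

```text
clock: 16.88
eef_pos: [610.6, 45.8, 106.1]
eef_rot: [-1.551, 1.567, -3.122]
wrist_force: [1.0, 0.3, -0.1]
finger_gap: 93.3
```

Emit:
apply_moves(plan=[0,0,0,-0.03,0,0,100,0,0,0,0,-0.04,-0.03,100,0,0,0,0,-0.045,-0.035,100,0,0,0,0,-0.045,-0.035,100,0,0,0,0,-0.038,-0.024,100])

```text
clock: 17.5
eef_pos: [442.2, 171.0, 137.4]
eef_rot: [1.943, 1.569, 0.372]
wrist_force: [0.1, 0.1, 0.6]
finger_gap: 94.1
```

```bash
python3 s.py;python3 w.py w9
```

```text
17.5 [442.2 171.  137.4] gap 94.1 F [0.1 0.1 0.6] j [0.29 0.18 1.79 0.   1.18 0.29]
[[ 0.002  0.001 -1.   ]
 [ 1.     0.001  0.002]
 [ 0.001 -1.    -0.001]]
```

View pics/w9.png

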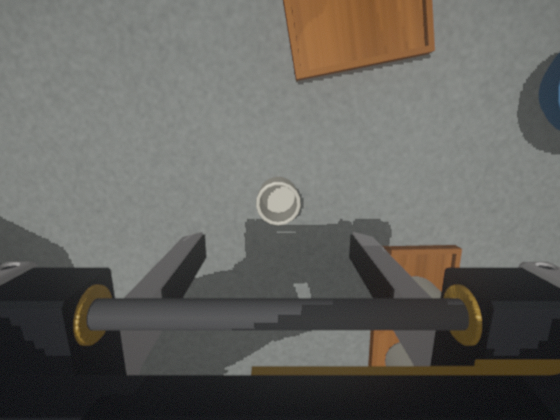

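Run:
```python
from h import *
c=load("w9"); st=c["st"]
print(back(c,[(279,203)],46,st).round(1), back(c,[(298,79),(433,50)],14,st).round(1))
```

```text
[[444.6 173.8  46. ]] [[464.2 297.6  14. ]
 [599.9 324.7  14. ]]
```

Emit:
apply_moves(plan=[0,0,0,0.05,0.001,-0.002,100,0,0,0,0.05,0,0,100,0,0,0,0.022,0,0,80,0,0,0,0,0,0,30,0,0,0,0,0,0,30], force=15)

```text
clock: 18.18
eef_pos: [445.6, 172.1, 15.6]
eef_rot: [1.859, 1.569, 0.288]
wrist_force: [-0.4, 0.3, -0.1]
finger_gap: 67.3
```

Emit:
apply_moves(plan=[0,0,0,0,0,0,30,0,0,0,0,0,0,30,0,0,0,0,0,0,30,0,0,0,0,0,0,30])

```text
clock: 18.68
eef_pos: [444.9, 171.9, 14.6]
eef_rot: [1.916, 1.57, 0.345]
wrist_force: [-2.8, -0.8, 7.0]
finger_gap: 45.1
```

```bash
python3 s.py
```

```text
18.675 [444.9 171.9  14.6] gap 45.1 F [-2.8 -0.8  7. ] j [0.29 0.36 1.88 0.   0.9  0.29]
[[ 0.001  0.    -1.   ]
 [ 1.     0.     0.001]
 [ 0.    -1.    -0.   ]]
```

Emit:
apply_moves(plan=[0,0,0,-0.02,0,0,30,0,0,0,-0.05,0,0,30,0,0,0,-0.03,0.005,-0.01,30,0,0,0,0,0.012,-0.045,30,0,0,0,0,0.012,-0.05,30])

```text
clock: 19.3
eef_pos: [474.2, 277.9, 114.7]
eef_rot: [1.945, 1.57, 0.373]
wrist_force: [0.6, -0.2, -0.0]
finger_gap: 45.3
```

Emit:
apply_moves(plan=[0,0,0,0,0.014,-0.05,30,0,0,0,0,0.014,-0.05,30,0,0,0,0,0.01,-0.033,30,0,0,0,0,0,0,30])

```text
clock: 19.8
eef_pos: [511.3, 411.4, 113.1]
eef_rot: [-1.036, 1.57, -2.605]
wrist_force: [0.3, 0.5, -1.1]
finger_gap: 45.5
```

```bash
python3 s.py;python3 w.py w10
```

```text
19.8 [511.3 411.4 113.1] gap 45.5 F [ 0.3  0.5 -1.1] j [0.62 0.6  1.26 0.   1.28 0.62]
[[-0.001 -0.    -1.   ]
 [ 1.     0.002 -0.001]
 [ 0.002 -1.     0.   ]]
```

View pics/w10.png

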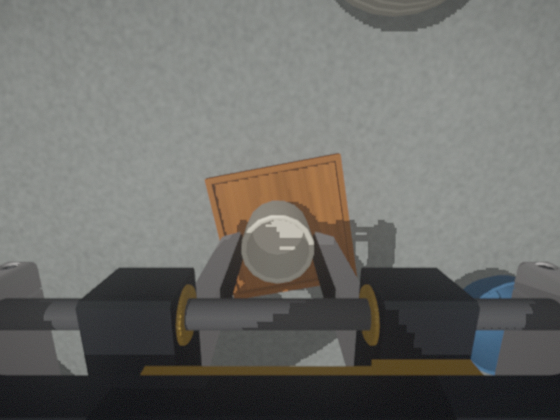

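Emit:
apply_moves(plan=[0,0,0,0.05,0,0.002,30,0,0,0,0.03,0,0,30,0,0,0,0.01,0,0,30,0,0,0,0.003,0,0,30,0,0,0,0.001,0,0,30])

```text
clock: 20.48
eef_pos: [512.2, 408.0, 21.3]
eef_rot: [2.182, 1.569, 0.611]
wrist_force: [-0.5, -0.1, -1.4]
finger_gap: 45.3
```

Emit:
apply_moves(plan=[0,0,0,0.0005,0,0,30,0,0,0,0,0,0,30,0,0,0,0,0,0,30])

```text
clock: 20.85
eef_pos: [512.1, 408.2, 20.7]
eef_rot: [2.131, 1.569, 0.56]
wrist_force: [-1.5, -1.1, 6.1]
finger_gap: 45.3
```

Emit:
apply_moves(plan=[0,0,0,0,0,0,75,0,0,0,0,0,0,75,0,0,0,0,0,0,75,0,0,0,-0.02,0,0,75,0,0,0,-0.05,0,0,75])

```text
clock: 21.48
eef_pos: [510.7, 407.2, 89.4]
eef_rot: [-0.954, 1.567, -2.525]
wrist_force: [-0.5, -0.1, 0.9]
finger_gap: 70.5
```

Emit:
apply_moves(plan=[0,0,0,-0.04,0,0.01,75,0,0,0,0,0,0.05,75,0,0,0,0,-0.006,0.055,75,0,0,0,0,-0.006,0.055,75,0,0,0,0,-0.006,0.055,75])

```text
clock: 22.1
eef_pos: [493.5, 181.3, 131.0]
eef_rot: [1.822, 1.569, 0.252]
wrist_force: [1.1, 0.1, 0.3]
finger_gap: 70.3
```

```bash
python3 s.py;python3 w.py w11;python3 w.py t11 top; python3 w.py sd11 side
```

```text
22.1 [493.5 181.3 131. ] gap 70.3 F [1.1 0.1 0.3] j [ 0.28  0.3   1.66 -0.    1.19  0.28]
[[ 0.002  0.    -1.   ]
 [ 1.     0.     0.002]
 [ 0.    -1.    -0.   ]]
```

View pics/w11.png

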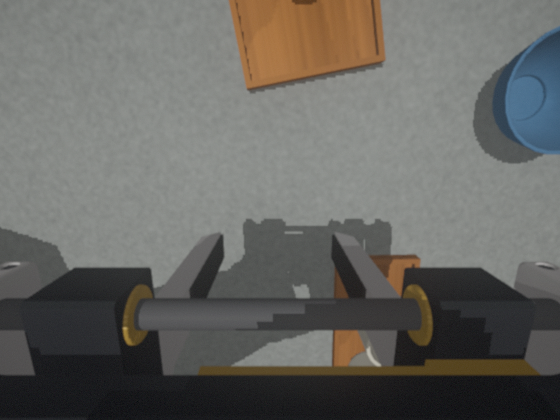

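View pics/sd11.png

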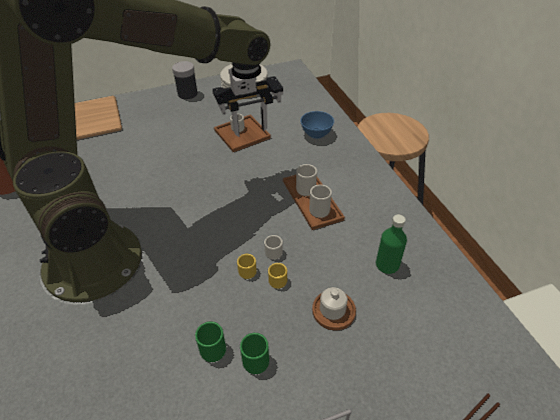

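Emit:
apply_moves(plan=[0,0,0,0,-0.008,0.055,75,0,0,0,0,-0.008,0.055,75,0,0,0,0,-0.008,0.055,75,0,0,0,0,-0.008,0.055,75,0,0,0,0,-0.008,0.05,75])

```text
clock: 22.88
eef_pos: [454.1, -88.2, 130.5]
eef_rot: [1.375, 1.569, -0.195]
wrist_force: [0.2, -0.1, 0.6]
finger_gap: 70.5
```

Emit:
apply_moves(plan=[0,0,0,0,-0.006,0.04,75,0,0,0,0,0,0.012,75,0,0,0,0,0,0,75])

```text
clock: 23.25
eef_pos: [448.2, -138.7, 129.8]
eef_rot: [1.63, 1.57, 0.059]
wrist_force: [0.5, -0.3, -0.2]
finger_gap: 70.5
```

```bash
python3 s.py;python3 w.py w12
```

```text
23.25 [ 448.2 -138.7  129.8] gap 70.5 F [ 0.5 -0.3 -0.2] j [-0.38  0.18  1.81  0.    1.16 -0.38]
[[ 0.001  0.    -1.   ]
 [ 1.    -0.     0.001]
 [-0.    -1.    -0.   ]]
```

View pics/w12.png

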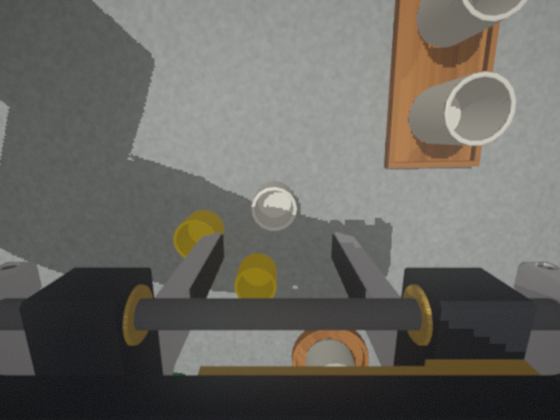

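Run:
```python
from h import *
c=load("w12"); st=c["st"]
print(back(c,[(274,207),(202,238),(256,286)],46,st).round(1), back(c,[(480,109)],80,st).round(1), back(c,[(388,166),(478,163)],14,st).round(1))
```

```text
[[ 445.4 -138.3   46. ]
 [ 371.1 -171.1   46. ]
 [ 425.7 -225.8   46. ]] [[614.  -47.9  80. ]] [[ 568.1 -100.7   14. ]
 [ 664.6  -97.6   14. ]]
```

Emit:
apply_moves(plan=[0,0,0,0.05,-0.002,0,75,0,0,0,0.045,0,0,75,0,0,0,0.02,0,0,75,0,0,0,0,0,0,30,0,0,0,0,0,0,30])

```text
clock: 23.92
eef_pos: [446.4, -138.7, 15.5]
eef_rot: [1.241, 1.569, -0.328]
wrist_force: [-0.8, 0.5, 0.3]
finger_gap: 53.8
```

Emit:
apply_moves(plan=[0,0,0,0,0,0,30,0,0,0,0,0,0,30,0,0,0,0,0,0,30])

```text
clock: 24.3
eef_pos: [446.3, -139.2, 15.5]
eef_rot: [1.408, 1.569, -0.163]
wrist_force: [-0.3, 2.1, 7.1]
finger_gap: 46.1
```

```bash
python3 s.py;python3 w.py w13
```

```text
24.3 [ 446.3 -139.2   15.5] gap 46.1 F [-0.3  2.1  7.1] j [-0.38  0.34  1.91  0.    0.89 -0.38]
[[ 0.002 -0.    -1.   ]
 [ 1.    -0.     0.002]
 [-0.    -1.     0.   ]]
```

View pics/w13.png

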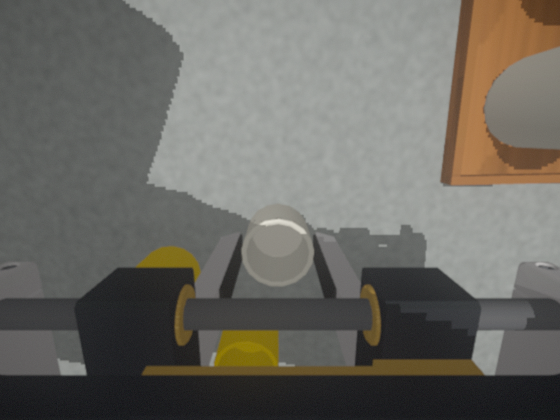

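Emit:
apply_moves(plan=[0,0,0,-0.02,0,0,30,0,0,0,-0.05,0,0,30,0,0,0,-0.05,0,-0.01,30,0,0,0,0,0,-0.045,30,0,0,0,0,0,-0.055,30])

```text
clock: 24.98
eef_pos: [445.7, -28.4, 135.4]
eef_rot: [1.395, 1.569, -0.178]
wrist_force: [1.3, -0.1, 0.1]
finger_gap: 45.8
```

Emit:
apply_moves(plan=[0,0,0,0,0.01,-0.055,30,0,0,0,0,0.01,-0.055,30,0,0,0,0,0.01,-0.055,30,0,0,0,0,0.01,-0.055,30,0,0,0,0,0.01,-0.055,30])

```text
clock: 25.6
eef_pos: [495.7, 247.7, 134.9]
eef_rot: [1.783, 1.57, 0.212]
wrist_force: [0.8, -0.3, -1.0]
finger_gap: 45.9
```

Emit:
apply_moves(plan=[0,0,0,0,0.012,-0.05,30,0,0,0,0,0.012,-0.04,30,0,0,0,0,0.002,-0.014,30,0,0,0,0,0,0,30])

```text
clock: 26.1
eef_pos: [521.3, 349.9, 134.3]
eef_rot: [-0.825, 1.57, -2.395]
wrist_force: [-0.2, 0.1, -1.3]
finger_gap: 46.2
```

```bash
python3 s.py;python3 w.py w14
```

```text
26.1 [521.3 349.9 134.3] gap 46.2 F [-0.2  0.1 -1.3] j [ 0.53  0.51  1.34 -0.    1.29  0.53]
[[-0.    -0.    -1.   ]
 [ 1.     0.001 -0.   ]
 [ 0.001 -1.     0.   ]]
```

View pics/w14.png

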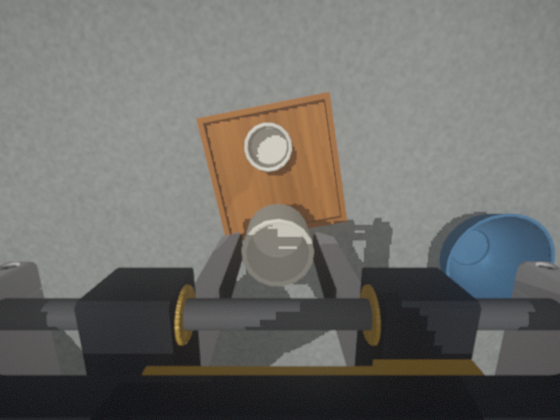

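Run:
```python
from h import *
c=load("w14"); st=c["st"]
print(back(c,[(268,147)],52,st).round(1)); q=back(c,[(198,120),(329,94),(346,220),(228,235)],14,st).round(1); print(q)
```

```text
[[513.  409.3  52. ]]
[[438.2 435.7  14. ]
 [575.1 461.4  14. ]
 [600.3 326.   14. ]
 [464.5 307.9  14. ]]
```

Emit:
apply_moves(plan=[0,0,0,0.05,0.002,0,30,0,0,0,0.045,0,0,30,0,0,0,0.014,0,0,30,0,0,0,0.004,0,0,30,0,0,0,0.001,0,0,30])

```text
clock: 26.78
eef_pos: [524.4, 350.0, 22.2]
eef_rot: [2.092, 1.568, 0.521]
wrist_force: [-0.3, 0.7, 0.1]
finger_gap: 46.2
```

Emit:
apply_moves(plan=[0,0,0,0.0005,0,0,30,0,0,0,0,0,0,30,0,0,0,0,0,0,30])

```text
clock: 27.15
eef_pos: [524.3, 350.2, 21.6]
eef_rot: [2.054, 1.568, 0.484]
wrist_force: [-0.9, -0.5, 6.0]
finger_gap: 45.8
```

Contact. Release, retreat and check.

Emit:
apply_moves(plan=[0,0,0,0,0,0,75,0,0,0,0,0,0,75,0,0,0,0,0,0,75,0,0,0,-0.02,0,0,75,0,0,0,-0.05,0,0,75])

```text
clock: 27.78
eef_pos: [522.7, 349.3, 90.0]
eef_rot: [-1.04, 1.567, -2.61]
wrist_force: [-0.0, -0.4, 1.3]
finger_gap: 70.3
```

Emit:
apply_moves(plan=[0,0,0,-0.05,0,0,75,0,0,0,-0.05,0,0.02,75,0,0,0,0,-0.04,0.04,75,0,0,0,0,-0.05,0.03,75,0,0,0,0,-0.05,0,75])

```text
clock: 28.4
eef_pos: [382.3, 258.4, 191.3]
eef_rot: [2.049, 1.569, 0.476]
wrist_force: [-1.3, 0.1, 1.2]
finger_gap: 70.3
```

```bash
python3 s.py;python3 w.py w15;python3 w.py t15 top; python3 w.py sd15 side
```

```text
28.4 [382.3 258.4 191.3] gap 70.3 F [-1.3  0.1  1.2] j [ 0.51  0.09  1.75 -0.    1.3   0.52]
[[ 0.002  0.001 -1.   ]
 [ 1.    -0.002  0.002]
 [-0.002 -1.    -0.001]]
```

View pics/sd15.png

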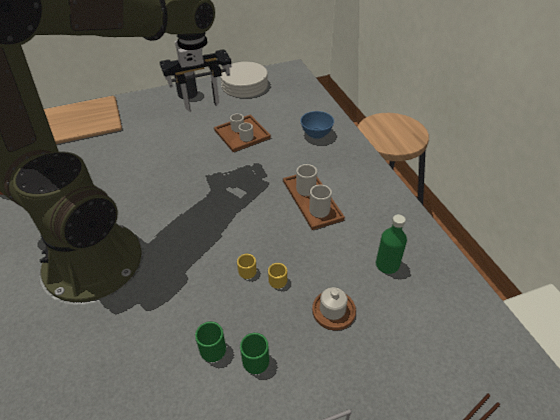

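View pics/t15.png

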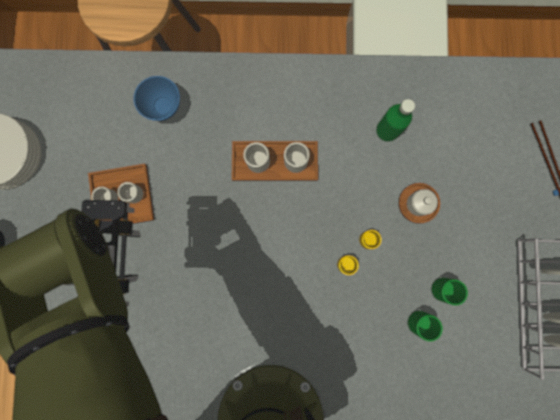

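View pics/w15.png

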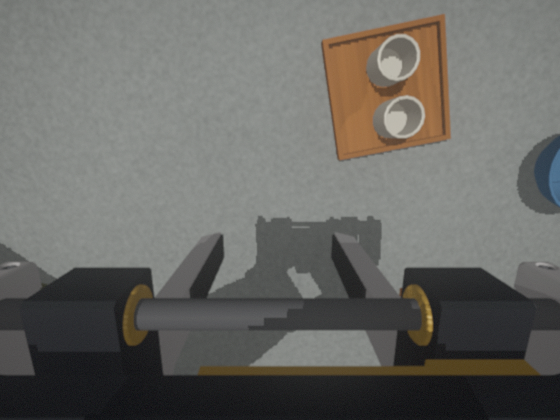

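Run:
```python
from h import *
t=load("t15")
print("tea",back(t,[(256.5,154),(297,154)],80).round(1)[:,:2],"pot",back(t,(425,200),78).round(1),"stand",back(t,(419,203),14).round(1))
c=load("w15"); st=c["st"]
q=back(c,[(323,42),(443,16),(450,139),(341,160)],14,st)[:,:2]; o=q.mean(0); ax=(q[1]-q[0])/np.linalg.norm(q[1]-q[0]); ay=np.array([-ax[1],ax[0]])
for uv in [(399,59),(405,117)]:
    p=back(c,uv,52,st)[0,:2]-o; print("sake",p@ax,p@ay)
print("bowl",t["image"].shape,back(t,[(157,95),(407,105)],56).round(1))
a=load("top0")["image"].astype(int);b=t["image"].astype(int)
print("diff bowl",abs(a-b)[70:130,130:185].mean().round(2),"bottle",abs(a-b)[90:145,370:420].mean().round(2))
```

```text
tea [[610.8  42.8]
 [612.6 -50.2]] pot [[ 512.4 -342.3   78. ]] stand [[ 513.6 -350.4   14. ]]
sake -0.575085930259664 28.621513890913118
sake 0.38911340183703547 -31.783951768228427
bowl (420, 560, 3) [[ 756.4  287.3   56. ]
 [ 742.8 -310.5   56. ]]
diff bowl 4.83 bottle 5.24
```

Run:
```python
from h import *
c=load("w4"); st=c["st"]
print(back(c,(281,280),78,st).round(1),back(c,(278,262),52,st).round(1))
im=c["image"].copy()
for z,r,ctr in [(14,50,(513.6,-350.4)),(52,30,(513.6,-348)),(78,9,(513.6,-348))]:
    cv2.polylines(im,[proj(c,ring(*ctr,z,r),st).round().astype(int)],True,(0,255,255),1)
d=load("sd15"); jm=d["image"].copy()
for z,r,ctr in [(14,50,(513.6,-350.4)),(52,30,(513.6,-348)),(6,30,(513.6,-348))]:
    cv2.polylines(jm,[proj(d,ring(*ctr,z,r)).round().astype(int)],True,(0,255,255),1)
a=cv2.resize(im[200:310,220:340,::-1],(400,366),interpolation=0);b=cv2.resize(d["image"][270:350,290:380,::-1],(400,366),interpolation=2)
cv2.imwrite("pics/f.png",np.hstack([a,b]))
```

```text
[[ 518.4 -353.3   78. ]] [[ 515.1 -343.3   52. ]]
```

View pics/f.png

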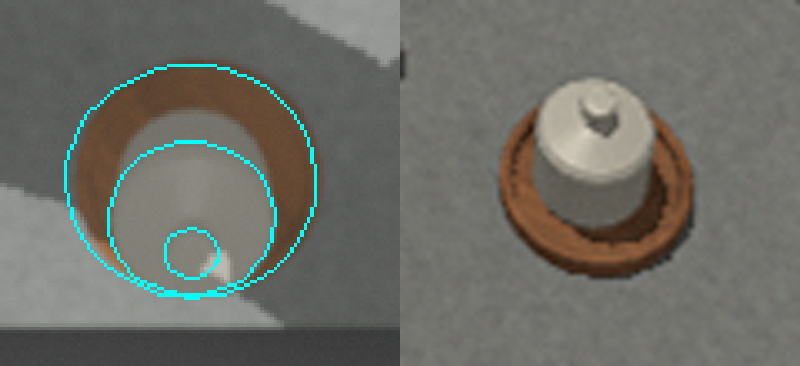

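```bash
python3 s.py; python3 -c "
from cell import ticket
print(ticket.sign_off())"
```

```text
28.55 [382.7 260.  191.9] gap 70.7 F [0.5 0.2 0.5] j [ 0.52  0.1   1.75 -0.    1.3   0.52]
[[ 0.002  0.001 -1.   ]
 [ 1.     0.001  0.002]
 [ 0.001 -1.    -0.001]]
the job is handed in; nothing more can be done
None
```

I put both tea cups in the long tray, both sake cups in the square tray and the pot in the round stand, and handed the job in at 28.6 s. `sign_off` gives no verdict, so what follows rests on my own camera checks.

- **Tea cups:** about 43 mm and 50 mm either side of the long tray's centre, and within a few mm of its midline.
- **Sake cups:** at about +29 and −32 mm in the square tray's frame, within 1 mm of its other axis.
- **Pot:** inside the rim of the stand with floor visible around it. The views disagree on its centring: one in the top view gave about 8 mm off centre, and the wrist view gave 3 to 7 mm depending on which feature I measured. The limit is 18 mm.
- **Uprightness:** everything looks upright in the last pictures. Each piece was lowered until the wrist force showed contact before release. I did not measure tilt or final height separately.
- **Left alone:** the rice bowl, the soap bottle and the green and yellow look-alikes look unmoved in the last pictures. The arm ended raised and clear, with the gripper empty.

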